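Key the chip holder into the tilted rotary stage and index it

ROBOT

A 7-joint arm with a two-finger parallel gripper is mounted at the origin on the work surface. World frame = base frame: x ahead of the robot, y to its left, z up, the work surface at z = 0. Lengths are in m, angles in rad, forces in N, time in s.
With the tool pointing down it reaches from about 0.4 to 0.85 m from the base axis. Payload 10.4 kg.
Tool frame: the origin (TCP) lies midway between the tips of the shut fingers; the grasp point (between the pads) lies 19 mm behind it; z points along the fingers, y is the line along which they close (so a half turn about z gives the same grasp; the last joint's range is limited). The gripper opens to 87 mm and grips with 3 to 60 N. Pads are 19 mm wide; open, the fingers measure 117 mm over their backs; the gripper's body (75 mm by 190 mm) begins 51 mm behind the grasp point.
Start: joints at [-1.313, 0.332, -0.065, 1.46, 0.022, 1.35, -0.088], TCP at [0.173, 0.601, 0.223] pointing down, gripper open.
Joint ranges: [-2.6, 2.6], [-0.5, 2.12], [-1.47, 1.34], [0.16, 2.42], [-1.27, 4.41], [0.06, 2.06], [-2.6, 2.6]. Speed limits (rad/s): [2.22, 2.22, 2.79, 2.79, 3.14, 3.14, 3.14].

INTERFACE

Orientations are given as a unit quaternion [x, y, z, w].
In Python, from bench import sensors, eyes, order gives the robot as it stands.
- The arm moves only by the tool arm_command, never from a script. Its argument "steps" is a list of rows, each an object with "rot": the turn, a rotation vector about the world's x, y, z in degrees, a list of three; "slide": the shift along the world's x, y, z in m, a list of three; "grip": the opening, from 0 (shut) to 1 (fully open). A call has exactly 8 rows; each row shifts and turns the commanded pose from where the row before left it; what a row does not reach is not made up. A row lasts 1/8 s, in which the tool goes at most 62.5 mm and 10.7 degrees, less where a joint would pass 70% of its speed; a pose out of reach is approached as far as the arm can. A call with a gripper value outside its range is refused whole. The fingers move at their own pace and stop on an object; "newtons" is the grip in N (left out, the last holds). Time passes only in rows, so rows that do not move let the fingers close, or fill a call up. It gives the time, the measured TCP pose, the force, the opening and the grip force at its end, in the units of the state.
- sensors.read_state(): the state, without advancing time (a new reading comes with each control period).
- eyes.camera(name): name is "scene" or "top" or "wrist"; returns a dict with "pixels" (480x640x3 uint8, red, green, blue), "intrinsics" (3x3 intrinsics, pixels), "pose" (4x4, takes a point from camera to world coordinates). Camera axes: x right, y down, z forward; pixel columns grow to the right and rows downward; lengths in m; the calibration is good to about 2 mm. A picture is of the moment at which its call begins. There is no depth.
- order.close_job(): hands the job in; it is judged then, once.
Trained networks look in a picture, given as the dict that the camera call returned (one of the last four; its "shot" number tells which), for a name from the list of things; names that differ only in an ending like _2 or _b are one class to them, and where a whole thing is asked for, a point or a joint stands for the part that bears it (a point fixed in the world has none). Each returns a list of dicts, best first, with "conf" (0 to 1); they miss things now and then, are a little off and sometimes report something else, mostly with a low value. They report only what shows in the picture. A call takes as long as a camera call. They do not tell look-alikes from the thing itself.
- eyes.look_for(name, picture): "bbox" ([left, top, right, bottom] in pixels, round what is visible of it).
The state is a dict: "time": time; "joint_positions": joint angles; "joint_vel": joint speeds; "joint_torque": joint torques, N m; "ee_pos": TCP position; "eef_rot": TCP orientation; "ft_force": force on the tool from outside, world axes, zero at the start; "torque": the same for the moment, N m; "width": finger opening in m; "grip_force": force on a finger pad.
Only numpy, scipy, OpenCV 4.12 (cv2) and the standard library are available. Lean on these libraries where they do the work, as an engineer would, in place of code of your own. Each camera call takes 0.05 s, during which the arm holds its last target. There are 200 camera calls.

TASK

Take the chip holder from the rubber pad and seat it fully home in the turntable of the tilted stage: it only drops in when the notch in its round foot lines up with the key in the turntable. Then, with the seated holder, turn the turntable back until its key is in line with the fixed pointer on the stage, and let go, leaving the holder seated. Leave the clear jar, the dish and the lens cap where they are.

Things in the scene. Friction and masses are not known exactly. Their poses are not given: they have to be found in the camera images.
- holder_mid (a point): Chip holder, loose aluminium part 60 mm high, 140 g nominal: a round foot (54 mm across, 9 mm thick) with one notch in its rim, and on it a rectangular column, 24 mm along x by 16 mm along y, up to the top (last 3 mm a chip board); pinch it across the 16 mm. This point is half-way up, 30 mm above the underside. z runs up the column, x points from the axis to the notch.
- holder_foot (a point): Centre of the underside of the chip holder's foot; same axes as holder_mid.
- holder_notch (a point): Middle of the holder's notch, level with the underside, 25 mm along x from holder_foot. The notch is 13 mm wide, through the whole foot, open outward, and reaches in to 19 mm from the axis.
- nest (a point): Centre of the floor of the round nest in the turntable (black disc, 86 mm across) on the tilted stage. Nest 58 mm across inside, its wall 8 mm high and 7 mm thick. z points out of the nest along the turntable's axis, 30 degrees from vertical, leaning roughly away from the robot; x points from the axis to the key and turns with the turntable. About 71 mm above the bench.
- key (a point): Foot of the steel key that juts into the nest from its wall, level with the nest floor, 25 mm along x from nest. The key is 9 mm wide, reaches in to 21 mm from the axis, is 8 mm high and narrows to 6 mm over its top 3 mm. A seated holder's notch point lies here.
- turntable (a joint): Angle of the turntable (rad), anticlockwise positive looking down on it. 0: key in line with the fixed pointer, a steel stud 14 mm high on the uphill edge of the tilted face, 54 mm from the axis. Starts 0.7 to 1.4 (a clockwise turn brings it to 0), range -0.35 to 1.9, friction about 0.06 N m, stays where left. The holder has a few degrees of play on the key.
- pad: Fixed black rubber pad, 200 mm square, 6 mm thick, on which the holder stands; origin at the centre of its underside.
- jar_a: Clear jar, 56 mm across, 70 mm high, loose; leave it. Origin under its centre.
- dish: Shallow clear dish, 84 mm across, 14 mm high, loose; leave it. Origin under its centre.
- lens_cap: White plastic lens cap, 36 mm across, 12 mm high, loose on a corner of the pad; leave it. Origin under its centre.
- stand: Grey stand of the tilted stage, fixed: base 150 mm square, two side cheeks up to 78 mm, and between them the steel face (118 by 114 mm) tilted 30 degrees from level: it slopes down to the stand's -x side, which points roughly away from the robot, and up to its +x side. Origin at the centre of its underside.
Not all that is in view belongs to the job. Leave any purple look-alike of the part that bears holder_mid alone.

How it is judged:
On the way:
1. the holder is seated fully home on the key, with the turntable still turned away from the pointer (z of holder_foot in the frame of nest below 0.003 m and distance between holder_foot and nest below 0.006 m and distance between holder_notch and key below 0.007 m and value of joint turntable above 0.35 rad), for 0.2 s.
At the end, for the whole second after the job is handed in: The holder sits fully home in the nest: its underside within 3 mm of the nest floor, centred within 6 mm, flat within 0.08 rad, its notch over the key within 7 mm; the turntable is at rest with its key within 0.14 rad (8 degrees) of the pointer (z of holder_foot in the frame of nest below 0.003 m and distance between holder_foot and nest below 0.006 m and distance between holder_notch and key below 0.007 m and angle between the z axis of holder_foot and the z axis of nest, either way round below 0.08 rad and value of joint turntable between -0.14 and 0.14 rad and velocity of joint turntable between -0.05 and 0.05 rad/s); the robot touches nothing.
It fails at once if the clear jar, the dish or the lens cap is moved by more than 30 mm (distance of any of jar_a, dish, lens_cap from where it was at the start of the episode above 0.03 m).
It also fails if it takes over 56 s, if anything falls off the work surface, if the arm or the gripper's body presses on something with over 40 N, if the wrist force passes 120 N, or if a joint passes its speed limit or range.

## Working session

There is one attempt and no reset: what is moved stays moved. The work goes in short steps, Python scripts to look and compute and a tool call to move; the robot and the scene stay as the last step left them, time stands still between calls to the robot, and variables do not carry over. Pictures are saved under pics/ and viewed, at most 10 in all, crops included, and the job is handed in when it is done.

Besides the shell and the picture viewer there is one more tool, called after "Request:" as name([rows], argument=value, ...), one row to a line, values as JSON. arm_command: Moves the arm, as the interface text tells. Its arguments: {"type":"object","properties":{"steps":{"type":"array","items":{"type":"object","properties":{"rot":{"type":"array","items":{"type":"number"}},"slide":{"type":"array","items":{"type":"number"}},"grip":{"type":"number"}}}},"newtons":{"type":"number"}},"required":["steps"]}

```bash
mkdir -p pics; ls
cat > h.py <<'E'
import numpy as np,cv2
from bench import sensors,eyes,order
from scipy.spatial.transform import Rotation as R
def shot(n,f=None):
    p=eyes.camera(n)
    if f: cv2.imwrite('pics/'+f,cv2.cvtColor(p['pixels'],cv2.COLOR_RGB2BGR))
    return p
def onz(p,uv,z):
    K=np.array(p['intrinsics']);T=np.array(p['pose'])
    d=T[:3,:3]@np.linalg.solve(K,[uv[0],uv[1],1]);o=T[:3,3]
    return o+d*(z-o[2])/d[2]
def proj(p,X):
    K=np.array(p['intrinsics']);T=np.array(p['pose'])
    c=T[:3,:3].T@(np.asarray(X,float)-T[:3,3]);c=K@c
    return c[:2]/c[2]
E
python3 - <<'E'
from h import *
for n in ('scene','top'):
    p=shot(n,n+'0.png')
    print(n,np.round(p['pose'],3).tolist(),np.round(p['intrinsics'],1).tolist())
    for k in ('holder_mid','turntable','key','pad','jar_a','dish','lens_cap','stand','nest','holder_notch'):
        try: print(k,[(np.round(d['bbox']).tolist(),round(d['conf'],2)) for d in eyes.look_for(k,p)][:3])
        except Exception as e: print(k,e)
s=sensors.read_state();print(s['time'],s['ee_pos'],s['eef_rot'])
E
```

```text
pics
scene [[0.422, 0.689, -0.59, 1.194], [0.907, -0.328, 0.265, -0.23], [-0.012, -0.647, -0.763, 0.88], [0.0, 0.0, 0.0, 1.0]] [[505.3, 0.0, 321.4], [0.0, 505.3, 239.1], [0.0, 0.0, 1.0]]
holder_mid [([313.0, 236.0, 337.0, 267.0], 0.86), ([363.0, 194.0, 385.0, 222.0], 0.78), ([393.0, 248.0, 420.0, 278.0], 0.63)]
turntable [([412.0, 214.0, 425.0, 228.0], 0.41)]
key [([157.0, 253.0, 204.0, 294.0], 0.92)]
pad [([318.0, 171.0, 431.0, 250.0], 0.8)]
jar_a [([317.0, 315.0, 346.0, 357.0], 0.8)]
dish [([255.0, 206.0, 295.0, 230.0], 0.84), ([144.0, 234.0, 230.0, 327.0], 0.59)]
lens_cap [([409.0, 210.0, 426.0, 225.0], 0.45)]
stand []
nest [([159.0, 248.0, 202.0, 292.0], 0.88)]
holder_notch [([432.0, 230.0, 457.0, 263.0], 0.89), ([364.0, 193.0, 388.0, 219.0], 0.84), ([393.0, 247.0, 420.0, 277.0], 0.76)]
top [[-0.0, -0.993, 0.122, 0.51], [-1.0, 0.003, 0.02, 0.015], [-0.02, -0.122, -0.992, 0.802], [0.0, 0.0, 0.0, 1.0]] [[455.9, 0.0, 322.2], [0.0, 455.9, 240.3], [0.0, 0.0, 1.0]]
holder_mid [([149.0, 195.0, 187.0, 228.0], 0.84), ([210.0, 192.0, 239.0, 225.0], 0.72), ([195.0, 291.0, 229.0, 318.0], 0.71)]
turntable [([466.0, 268.0, 517.0, 317.0], 0.94)]
key [([465.0, 269.0, 519.0, 318.0], 0.73)]
pad [([150.0, 254.0, 270.0, 372.0], 0.59)]
jar_a [([335.0, 132.0, 366.0, 167.0], 0.69)]
dish [([319.0, 327.0, 370.0, 373.0], 0.91)]
lens_cap [([158.0, 258.0, 178.0, 275.0], 0.53)]
stand [([432.0, 247.0, 539.0, 344.0], 0.58)]
nest [([464.0, 269.0, 522.0, 319.0], 0.96)]
holder_notch [([293.0, 252.0, 322.0, 283.0], 0.85), ([209.0, 192.0, 242.0, 223.0], 0.76), ([195.0, 286.0, 230.0, 320.0], 0.6)]
1.1 [0.17318043 0.60053027 0.22256501] [ 1.39930020e-01  9.90161395e-01  2.64950807e-05 -4.83691136e-06]
```

View pics/top0.png

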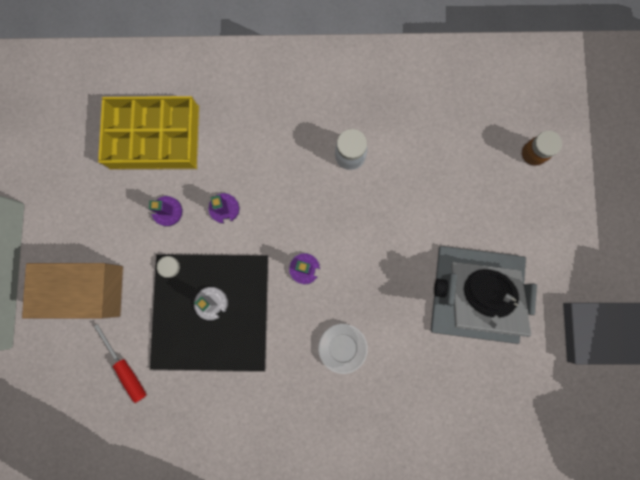

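View pics/scene0.png

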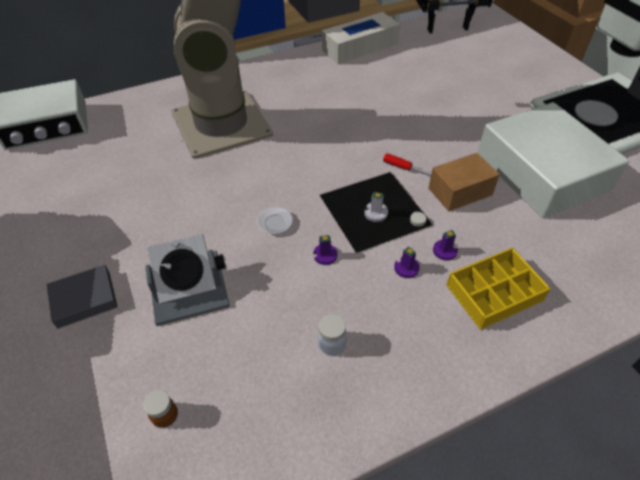

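Run:
```python
from h import *
im=cv2.imread('pics/top0.png')
a=cv2.resize(im[273:333,181:241],None,fx=6.5,fy=6.5,interpolation=cv2.INTER_CUBIC)
b=cv2.resize(im[240:345,430:545],None,fx=3.5,fy=390/105,interpolation=cv2.INTER_CUBIC)
cv2.imwrite('pics/z0.png',np.hstack([a,b]))
```

```text
(no output)
```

View pics/z0.png

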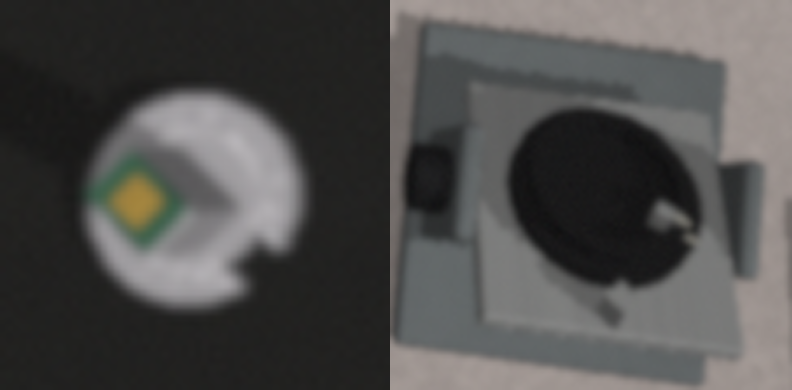

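Run:
```python
from h import *
im=cv2.imread('pics/top0.png')
K=np.array([[455.9,0,322.2],[0,455.9,240.3],[0,0,1]])
import json
p=shot('top');s=shot('scene')
import pickle;pickle.dump((p,s),open('ps.pkl','wb'))
# holder foot
g=cv2.cvtColor(p['pixels'],cv2.COLOR_RGB2GRAY)
m=np.zeros_like(g);m[278:330,185:240]=(g[278:330,185:240]>70)
n,l,st,c=cv2.connectedComponentsWithStats(m);i=1+st[1:,4].argmax();print(st[i],c[i])
cn=max(cv2.findContours((l==i).astype(np.uint8),0,2)[0],key=cv2.contourArea);print(cv2.minEnclosingCircle(cn))
(cx,cy),r=cv2.minEnclosingCircle(cn)
print('foot',onz(p,(cx,cy),.015), 'chipTop',onz(p,(181+139/6.5,273+199/6.5),.066),'notch',onz(p,(181+257/6.5,273+262/6.5),.015))
# chip via scene
gs=s['pixels'];print('scene proj of foot',proj(s,onz(p,(cx,cy),.015)))
for z in (0.071,.08): print('disc',onz(p,(491.4,293),z))
a=onz(p,(430+35/3.5,240+22/3.714),.01);b=onz(p,(430+10/3.5,240+345/3.714),.01);d=b-a;print('edge',d,np.degrees(np.arctan2(d[1],d[0])))
```

```text
[194 287  34  34 873] [210.21076747 302.96907216]
((210.5833282470703, 303.4166564941406), 17.21967124938965)
foot [0.49815106 0.22225148 0.015     ] chipTop [0.49861198 0.22202327 0.066     ] notch [0.48137101 0.20461292 0.015     ]
scene proj of foot [375.24063146 210.02794546]
disc [ 0.51538197 -0.23813838  0.071     ]
disc [ 0.51531775 -0.23502422  0.08      ]
edge [-0.1485971   0.01675974  0.        ] 173.56500807528258
```

Request:
arm_command([
  {"slide": [0.041, -0.047, 0], "rot": [0, 0, -10], "grip": 0.6},
  {"slide": [0.041, -0.047, 0], "rot": [0, 0, -10], "grip": 0.6},
  {"slide": [0.041, -0.047, 0], "rot": [0, 0, -10], "grip": 0.6},
  {"slide": [0.041, -0.047, 0], "rot": [0, 0, -10], "grip": 0.6},
  {"slide": [0.041, -0.047, 0], "rot": [0, 0, -10], "grip": 0.6},
  {"slide": [0.041, -0.047, 0], "rot": [0, 0, -10], "grip": 0.6},
  {"slide": [0.041, -0.047, 0], "rot": [0, 0, -10], "grip": 0.6},
  {"slide": [0.041, -0.047, 0], "rot": [0, 0, -10], "grip": 0.6},
])

```text
time: 2.2
ee_pos: [0.5023, 0.223, 0.223]
eef_rot: [0.745, 0.667, 0.001, 0.0]
ft_force: [0.8, 0.1, -0.5]
width: 0.0523
grip_force: 0.0
```

Request:
arm_command([
  {"rot": [0, 0, -9.4], "grip": 0.6, "slide": [0, 0, -0.01]},
  {"rot": [0, 0, -9.4], "grip": 0.6, "slide": [0, 0, -0.01]},
  {"rot": [0, 0, -9.4], "grip": 0.6, "slide": [0, 0, -0.01]},
  {"rot": [0, 0, -9.4], "grip": 0.6, "slide": [0, 0, -0.01]},
  {"grip": 0.6},
  {"grip": 0.6},
  {"grip": 0.6},
  {"grip": 0.6},
])

```text
schema error: expected keys rot, slide, grip
```

Run:
```python
from h import *
p=shot('wrist','w1.png');s=sensors.read_state()
print(s['time'],s['ee_pos'],R.from_quat(s['eef_rot']).as_matrix().round(3).tolist(),s['width'],s['joint_positions'])
print(np.round(p['pose'],3).tolist(),p['intrinsics'])
print(proj(p,[.498,.222,.006]),proj(p,[.4982,.2221,.066]))
```

```text
2.25 [0.50737825 0.21441096 0.22315699] [[0.13, 0.992, 0.004], [0.992, -0.13, -0.003], [-0.002, 0.004, -1.0]] 0.05260636550895886 [-0.83793578  0.16490897  0.397063    1.68158698 -0.06174919  1.30618477
 -0.56003449]
[[0.994, -0.108, -0.029, 0.509], [-0.111, -0.961, -0.254, 0.291], [-0.0, 0.256, -0.967, 0.385], [0.0, 0.0, 0.0, 1.0]] [[332.83564645   0.         318.10032984]
 [  0.         332.83564645 231.50843008]
 [  0.           0.           1.        ]]
[315.16050953 205.79524293] [314.8265872  216.75460663]
```

View pics/w1.png

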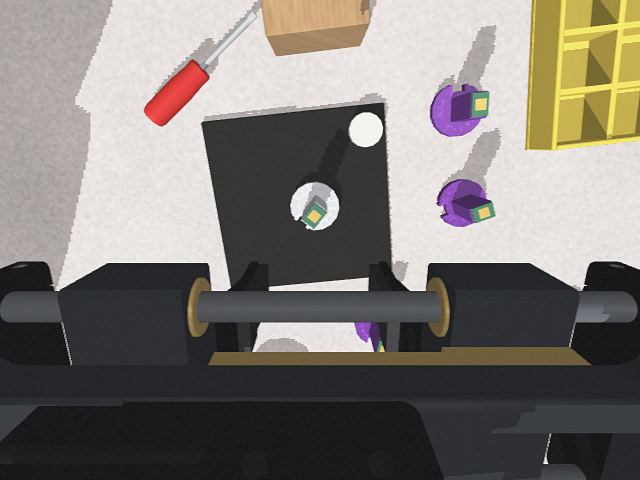

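Request:
arm_command([
  {"rot": [0, 0, -9.4], "grip": 0.6, "slide": [0, 0, -0.01]},
  {"rot": [0, 0, -9.4], "grip": 0.6, "slide": [0, 0, -0.01]},
  {"rot": [0, 0, -9.4], "grip": 0.6, "slide": [0, 0, -0.01]},
  {"rot": [0, 0, -9.4], "grip": 0.6, "slide": [0, 0, -0.01]},
  {"rot": [0, 0, 0], "slide": [0, 0, -0.02], "grip": 0.6},
  {"rot": [0, 0, 0], "slide": [0, 0, -0.02], "grip": 0.6},
  {"rot": [0, 0, 0], "slide": [0, 0, 0], "grip": 0.6},
  {"rot": [0, 0, 0], "slide": [0, 0, 0], "grip": 0.6},
])

```text
time: 3.25
ee_pos: [0.5016, 0.2247, 0.1434]
eef_rot: [0.919, 0.393, 0.0, -0.0]
ft_force: [0.2, -0.5, 0.2]
width: 0.0523
grip_force: 0.0
```

Run:
```python
from h import *
p=shot('wrist','w2.png');s=sensors.read_state()
M=R.from_quat(s['eef_rot']).as_matrix()
print(s['time'],s['ee_pos'],M.round(3).tolist(),'az',np.degrees(np.arctan2(M[1,0],M[0,0])),s['joint_positions'])
g=cv2.cvtColor(p['pixels'],cv2.COLOR_RGB2GRAY)
# rectify the foot-top plane z=.015 around (.498,.222), 4 px/mm
c=np.array([.498,.222]);w=.045
Q=[c+[w,w],c+[w,-w],c+[-w,-w],c+[-w,w]]
S=np.float32([proj(p,[*q,.015]) for q in Q]);D=np.float32([[0,0],[400,0],[400,400],[0,400]])
H=cv2.getPerspectiveTransform(S,D)
a=cv2.warpPerspective(p['pixels'],H,(400,400))
S2=np.float32([proj(p,[*q,.066]) for q in Q]);b=cv2.warpPerspective(p['pixels'],cv2.getPerspectiveTransform(S2,D),(400,400))
cv2.imwrite('pics/rect.png',np.hstack([a,b])[:,:,::-1])
```

```text
3.3 [0.50167213 0.22481064 0.14360522] [[0.691, 0.723, 0.001], [0.723, -0.691, 0.001], [0.001, 0.0, -1.0]] az 46.315378713024295 [-0.884111    0.23135321  0.43533921  1.78656903 -0.1064904   1.14531953
 -1.17749189]
```

View pics/rect.png

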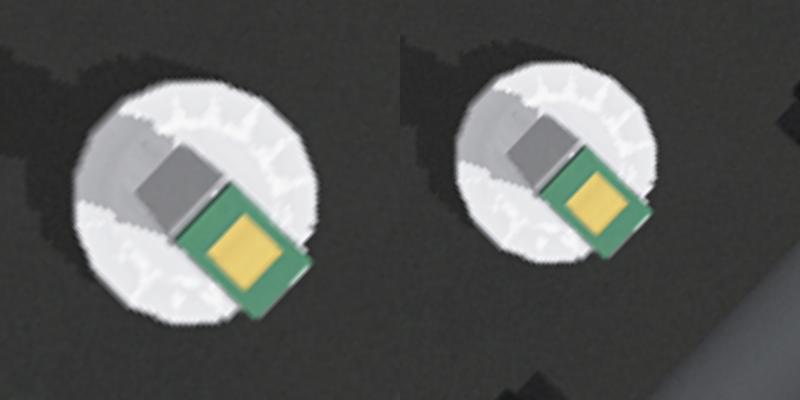

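Request:
arm_command([
  {"rot": [0, 0, 0.5], "grip": 0.6, "slide": [-0.004, -0.0018, -0.02]},
  {"rot": [0, 0, 0], "grip": 0.6, "slide": [0, 0, -0.026]},
  {"rot": [0, 0, 0], "grip": 0.6, "slide": [0, 0, -0.026]},
  {"rot": [0, 0, 0], "grip": 0.6, "slide": [0, 0, -0.026]},
  {"rot": [0, 0, 0], "slide": [0, 0, -0.0195], "grip": 0.6},
  {"rot": [0, 0, 0], "slide": [0, 0, 0], "grip": 0.6},
  {"rot": [0, 0, 0], "slide": [0, 0, 0], "grip": 0.1},
  {"rot": [0, 0, 0], "slide": [0, 0, 0], "grip": 0},
], newtons=30)

```text
time: 4.3
ee_pos: [0.4979, 0.2232, 0.0263]
eef_rot: [0.918, 0.397, 0.001, -0.0]
ft_force: [0.1, -0.5, 0.4]
width: 0.0394
grip_force: 0.0
```

Request:
arm_command([
  {"rot": [0, 0, 0], "grip": 0, "slide": [0, 0, 0]},
  {"rot": [0, 0, 0], "grip": 0, "slide": [0, 0, 0]},
  {"rot": [0, 0, 0], "grip": 0, "slide": [0, 0, 0.02]},
  {"rot": [0, 0, 0], "grip": 0, "slide": [0, 0, 0.04]},
  {"rot": [0, 0, 0], "slide": [0, 0, 0.05], "grip": 0},
  {"rot": [0, 0, 0], "slide": [0, 0, 0.05], "grip": 0},
  {"rot": [0, 0, 0], "slide": [0, 0, 0.04], "grip": 0},
  {"rot": [0, 0, 0], "slide": [0, 0, 0], "grip": 0},
], newtons=30)

```text
time: 5.3
ee_pos: [0.4985, 0.2233, 0.2281]
eef_rot: [0.918, 0.397, 0.003, -0.001]
ft_force: [-0.2, 0.3, -2.4]
width: 0.0158
grip_force: 30.0
```

```bash
cat >> h.py <<'E'
def frame(azs):  # stand x azimuth deg -> sx(level), ux(uphill in plane), vy (in plane, ccw 90), n
    a=np.radians(azs);sx=np.array([np.cos(a),np.sin(a),0]);n=np.array([0,0,.8660254])-.5*sx
    u=sx-n*(n@sx);u/=np.linalg.norm(u);return u,np.cross(n,u),n
def hit(p,uv,c,n):
    K=np.array(p['intrinsics']);T=np.array(p['pose']);d=T[:3,:3]@np.linalg.solve(K,[uv[0],uv[1],1]);o=T[:3,3]
    return o+d*(n@(c-o))/(n@d)
def move(th,u,v,n,pos):
    """tool z=-n, tool x=-key dir at angle th; returns delta rotvec(deg, world), slide"""
    s=sensors.read_state();k=np.cos(th)*u+np.sin(th)*v
    M=np.stack([-k,np.cross(-n,-k),-n],1)
    rv=np.degrees((R.from_matrix(M)*R.from_quat(s['eef_rot']).inv()).as_rotvec())
    return rv,np.linalg.norm(rv),pos-s['ee_pos']
E
python3 - <<'E'
from h import *
import pickle
p,s=pickle.load(open('ps.pkl','rb'))
u,v,n=frame(174.5);print(u,v,n)
c=np.array([.5153,-.237,.073]);
for uv in [(508.6,297.9),(506.3,297.4),(492.5+1,240+314/3.714),(495.7,318)]:
    d=hit(p,uv,c,n)-c;print(uv,d@u,d@v,np.degrees(np.arctan2(d@v,d@u)))
im=cv2.cvtColor(p['pixels'],cv2.COLOR_RGB2BGR)
def over(im,p,c,th,sc=1):
    out=cv2.resize(im,None,fx=sc,fy=sc,interpolation=cv2.INTER_CUBIC)
    for r,h,col in((.043,0,(0,255,255)),(.036,.008,(0,255,0)),(.029,.008,(255,255,0))):
        P=np.array([proj(p,c+n*h+r*(np.cos(t)*u+np.sin(t)*v)) for t in np.linspace(0,6.28,80)])*sc
        cv2.polylines(out,[np.int32(P.round())],True,col,1)
    return out
print(cv2.imwrite('pics/ov.png',np.hstack([over(im,p,c,1,5)[1240:1740,2200:2600],over(cv2.cvtColor(s['pixels'],cv2.COLOR_RGB2BGR),s,c,1,5)[1150:1650,720:1120]])))
th=np.radians(65);k=np.cos(th)*u+np.sin(th)*v
print(move(th,u,v,n,c+n*.14+k*.06))
E
```

```text
[-0.8620384   0.08300486  0.5       ] [-0.09584575 -0.9953962   0.        ] [ 0.4976981  -0.04792288  0.8660254 ]
(508.6, 297.9) 0.0058606964073007915 0.026447838291295832 77.5054682985775
(506.3, 297.4) 0.005348299982342445 0.02294913496205167 76.8813645976791
(493.5, 324.5449649973075) 0.055208213859941666 -0.003529298703225751 -3.657773350066795
(495.7, 318) 0.04370910315200609 0.0012999259700635102 1.7034969604936196
True
(array([ 5.96689006, 29.64857193, 12.46812846]), np.float64(32.71231911185632), array([ 0.05937978, -0.51907347, -0.02118622]))
```

View pics/ov.png

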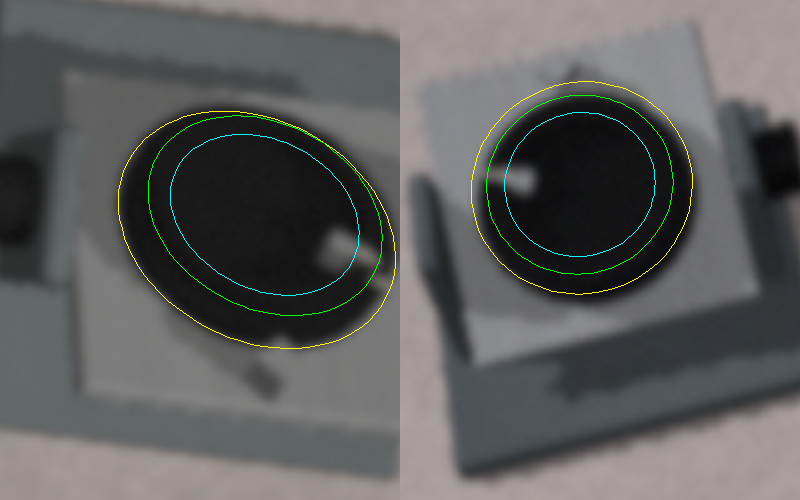

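Request:
arm_command([
  {"rot": [0.75, 3.7, 1.5], "grip": 0, "slide": [0.007, -0.056, -0.002]},
  {"rot": [0.75, 3.7, 1.5], "grip": 0, "slide": [0.007, -0.056, -0.002]},
  {"rot": [0.75, 3.7, 1.5], "grip": 0, "slide": [0.007, -0.056, -0.002]},
  {"rot": [0.75, 3.7, 1.5], "grip": 0, "slide": [0.007, -0.056, -0.002]},
  {"rot": [0.75, 3.7, 1.5], "grip": 0, "slide": [0.007, -0.056, -0.002]},
  {"rot": [0.75, 3.7, 1.5], "grip": 0, "slide": [0.007, -0.056, -0.002]},
  {"rot": [0.75, 3.7, 1.5], "grip": 0, "slide": [0.007, -0.056, -0.002]},
  {"rot": [0.75, 3.7, 1.5], "grip": 0, "slide": [0.007, -0.056, -0.002]},
])

```text
time: 6.3
ee_pos: [0.553, -0.2267, 0.2074]
eef_rot: [0.839, 0.477, -0.215, -0.15]
ft_force: [1.1, 0.3, -1.5]
width: 0.0159
grip_force: 30.0
```

Request:
arm_command([
  {"rot": [0, 0, 0], "grip": 0, "slide": [0.003, -0.035, -0.002]},
  {"rot": [0, 0, 0], "grip": 0, "slide": [0.003, -0.036, -0.002]},
  {"rot": [0, 0, 0], "grip": 0, "slide": [0, 0, 0]},
  {"rot": [0, 0, 0], "grip": 0, "slide": [0, 0, 0]},
  {"rot": [0, 0, 0], "grip": 0, "slide": [0, 0, 0]},
  {"rot": [0, 0, 0], "grip": 0, "slide": [0, 0, 0]},
  {"rot": [0, 0, 0], "grip": 0, "slide": [0, 0, 0]},
  {"rot": [0, 0, 0], "grip": 0, "slide": [0, 0, 0]},
])

```text
time: 7.3
ee_pos: [0.5593, -0.2961, 0.2052]
eef_rot: [0.84, 0.476, -0.213, -0.149]
ft_force: [0.6, 0.3, -1.6]
width: 0.0156
grip_force: 30.0
```

Run:
```python
from h import *
import pickle
p=shot('wrist','w3.png');st=sensors.read_state();pickle.dump((p,st),open('w3.pkl','wb'))
print(st['time'],st['ee_pos'],R.from_quat(st['eef_rot']).as_matrix().round(3).tolist(),st['width'],st['joint_positions'])
u,v,n=frame(174.5);c=np.array([.5153,-.237,.073])
out=cv2.cvtColor(p['pixels'],cv2.COLOR_RGB2BGR)
print(proj(p,c))
for r,h,col in((.043,0,(0,255,255)),(.029,.008,(255,255,0))):
    P=np.array([proj(p,c+n*h+r*(np.cos(t)*u+np.sin(t)*v)) for t in np.linspace(0,6.28,80)])
    cv2.polylines(out,[np.int32(P.round())],True,col,1)
cv2.imwrite('pics/w3o.png',out)
```

```text
7.35 [ 0.55922709 -0.29614926  0.20516178] [[0.455, 0.737, -0.5], [0.864, -0.502, 0.046], [-0.217, -0.453, -0.865]] 0.015788642573240242 [ 0.04054073  0.84086163  0.63879058  0.97288931 -0.22097677  1.91980191
  0.04944726]
[315.34670617 153.15307005]
```

View pics/w3o.png

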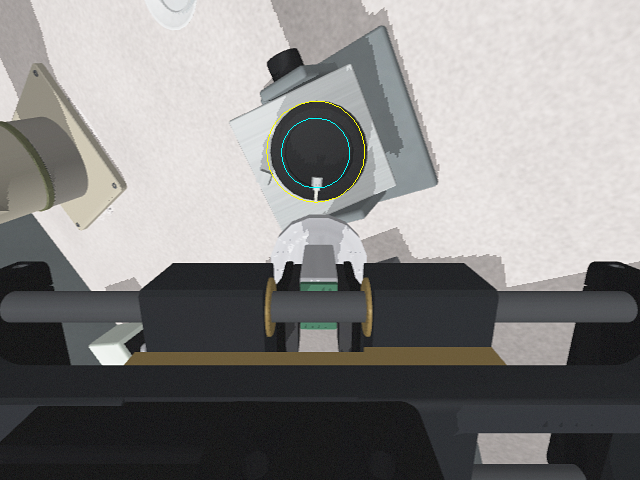

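Run:
```python
from h import *
import pickle
p,st=pickle.load(open('w3.pkl','rb'))
u,v,n=frame(174.5);c=np.array([.5153,-.237,.073])
# rectify onto plane: disc plane
def rect(h,w=.065):
    Q=[c+n*h+w*(a*u+b*v) for a,b in((-1,1),(-1,-1),(1,-1),(1,1))]
    S=np.float32([proj(p,q) for q in Q]);return cv2.warpPerspective(p['pixels'],cv2.getPerspectiveTransform(S,np.float32([[0,0],[520,0],[520,520],[0,520]])),(520,520),flags=cv2.INTER_CUBIC)
a=rect(0);b=rect(.008)
# image: left=+v, down=+u (4px/mm)
im=np.hstack([a[:,60:460],b[:,60:460]])[:,:,::-1].copy()
for x0 in(200,600):
    for r in (43,36,29,21):cv2.circle(im,(x0,260),r*4,(0,255,255),1)
cv2.imwrite('pics/w3r.png',im)
g=cv2.cvtColor(a,cv2.COLOR_RGB2GRAY)
M=R.from_quat(st['eef_rot']).as_matrix();t=-M[:,0];print('tool -x angle',np.degrees(np.arctan2(t@v,t@u)),'tilt',M[:,2]@n)
```

```text
tool -x angle 64.58008279358918 tilt -0.9999959744994926
```

View pics/w3r.png

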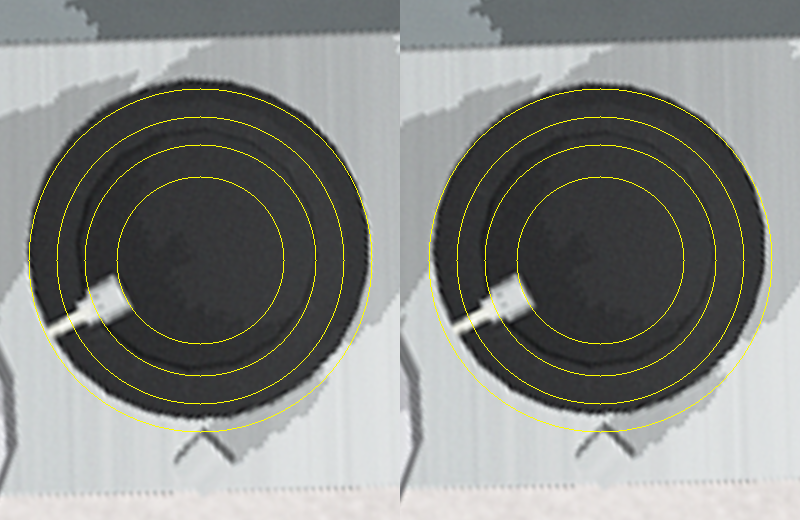

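Run:
```python
from h import *
import pickle
from scipy.optimize import least_squares
pt,ps=pickle.load(open('ps.pkl','rb'));pw,st=pickle.load(open('w3.pkl','rb'))
u,v,n=frame(174.5);c=np.array([.5153,-.237,.073])
def rect(p,h,w=.065):
    Q=[c+n*h+w*(a*u+b*v) for a,b in((-1,1),(-1,-1),(1,-1),(1,1))]
    S=np.float32([proj(p,q) for q in Q]);H=cv2.getPerspectiveTransform(S,np.float32([[0,0],[520,0],[520,520],[0,520]]))
    return cv2.warpPerspective(p['pixels'],H,(520,520),flags=cv2.INTER_CUBIC),H
rays=[]
for nm,p in(('top',pt),('scene',ps),('wrist',pw)):
    a,H=rect(p,0);g=cv2.cvtColor(a,cv2.COLOR_RGB2GRAY)
    m=(g<(70 if nm!='wrist' else 80)).astype(np.uint8);m=cv2.morphologyEx(m,cv2.MORPH_OPEN,np.ones((15,15)))
    l,lab,s,ce=cv2.connectedComponentsWithStats(m);i=lab[240,260]
    cn=max(cv2.findContours((lab==i).astype(np.uint8),0,2)[0],key=cv2.contourArea)
    hull=cv2.convexHull(cn);(ex,ey),ax,an=cv2.fitEllipse(hull)
    print(nm,s[i],'ell',(ex-260)/-4,(ey-260)/4,np.array(ax)/8)
    uv=cv2.perspectiveTransform(np.float32([[[ex,ey]]]),np.linalg.inv(H))[0,0]
    rays.append((p,uv))
f=lambda X:np.concatenate([proj(p,X)-uv for p,uv in rays])
for sel in ([0,1,2],[0,2],[1,2],[0,1]):
    r=least_squares(lambda X:np.concatenate([proj(rays[i][0],X)-rays[i][1] for i in sel]),c);d=r.x-c
    print(sel,r.x,'uvn mm',1e3*np.array([d@u,d@v,d@n]),r.fun.round(2))
for h in(0,.008):
    a,_=rect(pw,h);g=cv2.cvtColor(a,cv2.COLOR_RGB2GRAY)
    m=((g>120)).astype(np.uint8);m[:, :105]=0;m[:,200:]=0;m[:255]=0;m[350:]=0
    cn=max(cv2.findContours(m,0,2)[0],key=cv2.contourArea)
    M=cv2.moments(cn);print(h,'key centroid v,u mm',(M['m10']/M['m00']-260)/-4,(M['m01']/M['m00']-260)/4,cv2.minAreaRect(cn),cv2.fitLine(cn,2,0,.01,.01).ravel())
```

```text
top [   87    75   350   355 93662] ell -0.6584320068359375 -1.9296531677246094 [42.94150543 45.33880615]
scene [   91    72   341   344 89005] ell -0.6292953491210938 -4.333137512207031 [42.56818771 42.91702271]
wrist [   89    81   338   337 87090] ell 0.4490203857421875 -2.8352317810058594 [42.23900223 42.42250061]
[0, 1, 2] [ 0.51677999 -0.23745858  0.06953494] uvn mm [-3.04640419  0.31461994 -2.24226596] [ 0.07  0.17 -0.51 -0.32  0.15 -0.32]
[0, 2] [ 0.51684871 -0.23753701  0.07000633] uvn mm [-2.87645828  0.38609573 -1.79607169] [ 0.22  0.13  0.01 -0.15]
[1, 2] [ 0.51222331 -0.23731747  0.06241543] uvn mm [ -2.66640976   0.61089401 -10.68255846] [-0.23  0.14 -0.08 -0.09]
[0, 1] [ 0.51717109 -0.23724318  0.06895392] uvn mm [-3.65618064  0.06272362 -2.56111534] [-0.21 -0.07 -0.29 -0.04]
0 key centroid v,u mm 27.227358268642675 12.47316317729161 ((141.29412841796875, 315.3235168457031), (37.901187896728516, 96.89669799804688), 59.03623962402344) [  0.8530763  -0.5217863 148.78195   311.6466   ]
0.008 key centroid v,u mm 27.39215133754133 12.622219717463167 ((143.54403686523438, 314.9276123046875), (46.50162887573242, 99.26934051513672), 63.76805877685547) [  0.8645461  -0.5025535 149.83449   309.13794  ]
```

```bash
cat >> h.py <<'E'
U,V,N=frame(174.5);C=np.array([.5168,-.2375,.0705])
E
python3 - <<'E'
from h import *
print(move(np.radians(60),U,V,N,C+N*.0453), N*.025)
E
```

```text
(array([-2.21429157,  0.07762246, -4.01167772]), np.float64(4.582867064350157), array([-0.01988136,  0.05647835, -0.09543083])) [ 0.01244245 -0.00119807  0.02165064]
```

Request:
arm_command([
  {"rot": [-1.1, 0.05, -2.0], "grip": 0, "slide": [0.0138, 0.026, -0.0065]},
  {"rot": [-1.1, 0.05, -2.0], "grip": 0, "slide": [0.0137, 0.0259, -0.0065]},
  {"rot": [0, 0, 0], "grip": 0, "slide": [-0.0158, 0.0015, -0.0275]},
  {"rot": [0, 0, 0], "grip": 0, "slide": [-0.0158, 0.0015, -0.0275]},
  {"rot": [0, 0, 0], "grip": 0, "slide": [-0.0158, 0.0016, -0.0275]},
  {"rot": [0, 0, 0], "grip": 0, "slide": [0, 0, 0]},
  {"rot": [0, 0, 0], "grip": 0, "slide": [0, 0, 0]},
  {"rot": [0, 0, 0], "grip": 0, "slide": [0, 0, 0]},
])

```text
time: 8.35
ee_pos: [0.5404, -0.2401, 0.1107]
eef_rot: [0.859, 0.443, -0.217, -0.139]
ft_force: [-0.5, 0.5, -1.5]
width: 0.016
grip_force: 30.0
```

Run:
```python
from h import *
import pickle
P=[shot(k) for k in('top','scene','wrist')];st=sensors.read_state();pickle.dump((P,st),open('h4.pkl','wb'))
print(move(np.radians(60),U,V,N,C+N*.0453),st['ft_force'],st['torque'])
# overlay: predicted foot underside circle from TCP, and nest
M=R.from_quat(st['eef_rot']).as_matrix();z=-M[:,2];f=st['ee_pos']-z*.0203;k=-M[:,0];y=np.cross(z,k)
outs=[]
for p in P:
    sc=5;im=cv2.resize(cv2.cvtColor(p['pixels'],cv2.COLOR_RGB2BGR),None,fx=sc,fy=sc,interpolation=cv2.INTER_CUBIC)
    def circ(c,a,b,r,col):cv2.polylines(im,[np.int32([proj(p,c+r*(np.cos(t)*a+np.sin(t)*b))*sc+2 for t in np.linspace(0,6.28,60)])],True,col,1)
    circ(f,k,y,.027,(0,0,255));circ(f+z*.009,k,y,.027,(0,0,255));circ(C,U,V,.043,(0,255,255));circ(C+.008*N,U,V,.029,(255,255,0))
    cv2.line(im,*[tuple(int(q) for q in proj(p,f+k*r)*sc+2) for r in(.019,.027)],(255,0,255),1)
    cx,cy=np.int32(proj(p,C+N*.02)*sc);outs.append(im[max(cy-250,0):,max(cx-133,0):][:500,:266])
    print(cx,cy)
outs=[cv2.copyMakeBorder(o,0,500-o.shape[0],0,266-o.shape[1],0) for o in outs]
cv2.imwrite('pics/h4.png',np.hstack(outs))
```

```text
(array([ 0.00616464,  0.02441217, -0.01170556]), np.float64(0.027766471146656625), array([-0.00045917,  0.00028012, -0.00034964])) [ 0.27693529  0.27903568 -2.30361215] [-0.16474178 -0.66163758  0.01148379]
2475 1427
897 1336
1583 1305
```

View pics/h4.png

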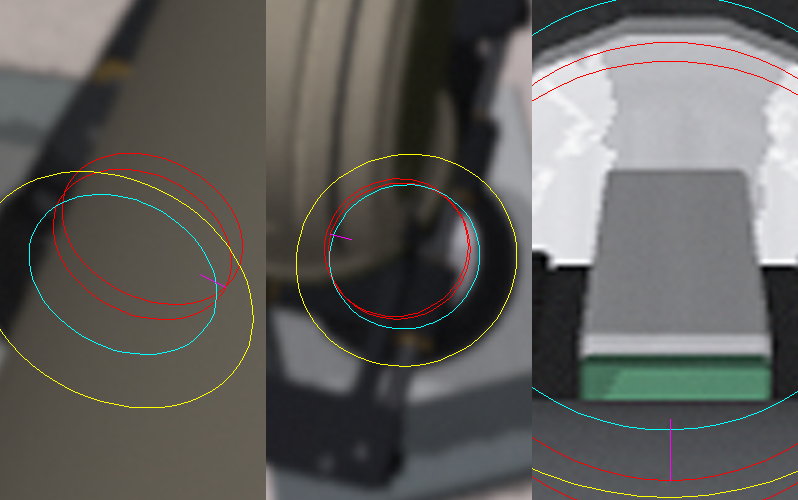

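Run:
```python
from h import *
import pickle
P,st=pickle.load(open('h4.pkl','rb'));p=P[2]
M=R.from_quat(st['eef_rot']).as_matrix();z=-M[:,2];x=M[:,0];y=M[:,1];f=st['ee_pos']-z*.0203
o=np.array([1583-133,1305-250])
for nm,a,b,h in(('foot top edge',.027,0,.009),('foot bottom edge',.027,0,0),('col base L',.012,-.008,.009),('col base R',.012,.008,.009),('col 57 L',.012,-.008,.057),('col57 R',.012,.008,.057),('top R',.012,.008,.060)):
    print(nm,proj(p,f+a*x+b*y+h*z)*5+2-o)
d=proj(p,f+.028*x+.009*z)*5-proj(p,f+.027*x+.009*z)*5;e=proj(p,f+.012*x+.058*z)*5-proj(p,f+.012*x+.057*z)*5
print(d,e)
```

```text
foot top edge [137.71736143  61.01034464]
foot bottom edge [137.94947412  42.44326528]
col base L [ 64.53855938 194.74974732]
col base R [211.11303717 194.74797749]
col 57 L [ 37.73271982 377.15859918]
col57 R [234.57976908 377.15882354]
top R [236.59263599 392.80517592]
[-7.36967177e-03 -9.12197611e+00] [-0.04705714  5.14034227]
```

Run:
```python
from h import *
import pickle
from scipy.optimize import least_squares
P,st=pickle.load(open('h4.pkl','rb'));p=P[2]
M=R.from_quat(st['eef_rot']).as_matrix();z=-M[:,2];x=M[:,0];y=M[:,1];f=st['ee_pos']-z*.0203
o=np.array([1583-133,1305-250])
obs=[(.027,0,.009,None,38),(.027,0,0,None,19),(.012,-.008,.009,77,170),(.012,.008,.009,213,170),(.012,-.008,.057,52,336),(.012,.008,.057,237,336),(.012,.008,.060,239,355),(.012,-.008,.06,49,355)]
def F(q,full=True):
    r=[]
    for a,b,h,X,Y in obs:
        e=proj(p,f+(a+q[0])*x+(b+q[1])*y+(h+q[2])*z)*5+2-o
        if X is not None:r.append(e[0]-X)
        r.append(e[1]-Y)
    return np.array(r)
for fn,x0 in((F,[0,0,0]),(lambda q:F([0,q[0],q[1]]),[0,0]),(lambda q:F([q[0],q[1],0]),[0,0])):
    r=least_squares(fn,x0);print(r.x*1e3,r.cost,r.fun.round(0))
```

```text
[ 1.11934334  0.68902164 -5.55615547] 40.261533841206365 [ 1.  3. -4. -0.  2. -0. -2.  2.  2.  2.  2. -3. -1. -3.]
[ 0.69240591 -8.41842047] 74.40673927105777 [ 6.  8. -3.  2.  1.  2. -0.  1.  0.  1.  0. -4.  1. -4.]
[3.14601426 0.68248427] 174.41583835184744 [-6. -4. -7. -3.  5. -3. -6.  5.  7.  5.  7.  1. -6.  1.]
```

Request:
arm_command([
  {"rot": [0, 0, 0], "grip": 0, "slide": [-0.0008, -0.0003, -0.0002]},
  {"rot": [0, 0, 0], "grip": 0, "slide": [-0.002, 0.0002, -0.0035]},
  {"rot": [0, 0, 0], "grip": 0, "slide": [-0.002, 0.0002, -0.0035]},
  {"rot": [0, 0, 0], "grip": 0, "slide": [-0.0005, 0, -0.0009]},
  {"rot": [0, 0, 0], "grip": 0, "slide": [-0.0005, 0.0001, -0.0009]},
  {"rot": [0, 0, 0], "grip": 0, "slide": [-0.0005, 0, -0.0009]},
  {"rot": [0, 0, 0], "grip": 0, "slide": [-0.0005, 0.0001, -0.0009]},
  {"rot": [0, 0, 0], "grip": 0, "slide": [0, 0, 0]},
], newtons=40)

```text
time: 9.5
ee_pos: [0.5324, -0.2394, 0.0987]
eef_rot: [0.859, 0.442, -0.218, -0.14]
ft_force: [0.2, 0.2, -0.9]
width: 0.0159
grip_force: 40.0
```

Request:
arm_command([
  {"rot": [0, 0, 0], "grip": 0, "slide": [-0.0005, 0, -0.0009]},
  {"rot": [0, 0, 0], "grip": 0, "slide": [-0.0005, 0.0001, -0.0009]},
  {"rot": [0, 0, 0], "grip": 0, "slide": [0, 0, 0]},
  {"rot": [0, 0, 0], "grip": 0, "slide": [0, 0, 0]},
  {"rot": [0, 0, 0], "grip": 0, "slide": [0, 0, 0]},
  {"rot": [0, 0, 0], "grip": 0, "slide": [0, 0, 0]},
  {"rot": [0, 0, 0], "grip": 0, "slide": [0, 0, 0]},
  {"rot": [0, 0, 0], "grip": 0, "slide": [0, 0, 0]},
])

```text
time: 10.5
ee_pos: [0.5315, -0.2394, 0.097]
eef_rot: [0.859, 0.442, -0.218, -0.14]
ft_force: [0.3, -0.2, -1.3]
width: 0.0159
grip_force: 40.0
```

Request:
arm_command([
  {"rot": [0, 0, 0], "grip": 0, "slide": [-0.0005, 0, -0.0009]},
  {"rot": [0, 0, 0], "grip": 0, "slide": [0, 0, 0]},
  {"rot": [0, 0, 0], "grip": 0, "slide": [-0.0005, 0.0001, -0.0009]},
  {"rot": [0, 0, 0], "grip": 0, "slide": [0, 0, 0]},
  {"rot": [0, 0, 0], "grip": 0, "slide": [-0.0005, 0, -0.0009]},
  {"rot": [0, 0, 0], "grip": 0, "slide": [0, 0, 0]},
  {"rot": [0, 0, 0], "grip": 0, "slide": [0, 0, 0]},
  {"rot": [0, 0, 0], "grip": 0, "slide": [0, 0, 0]},
])

```text
time: 11.5
ee_pos: [0.53, -0.2393, 0.0943]
eef_rot: [0.859, 0.442, -0.218, -0.14]
ft_force: [-0.2, 0.5, -1.6]
width: 0.0155
grip_force: 40.0
```

Run:
```python
from h import *
st=sensors.read_state();d=st['ee_pos']-C
print(st['time'],'uvn',d@U*1e3,d@V*1e3,d@N*1e3,'f uvn',[st['ft_force']@q for q in(U,V,N)],st['torque'])
```

```text
11.5 uvn 0.36465204486735536 0.4933219163732363 27.273918387911223 f uvn [np.float64(-0.6292409481109136), np.float64(-0.506419455811335), np.float64(-1.5328225210057018)] [-0.15278324 -0.72708648  0.01164256]
```

Request:
arm_command([
  {"rot": [0, 0, 0], "grip": 0, "slide": [-0.0005, 0, -0.0009]},
  {"rot": [0, 0, 0], "grip": 0, "slide": [0, 0, 0]},
  {"rot": [0, 0, 0], "grip": 0, "slide": [-0.0005, 0.0001, -0.0009]},
  {"rot": [0, 0, 0], "grip": 0, "slide": [0, 0, 0]},
  {"rot": [0, 0, 0], "grip": 0, "slide": [-0.0005, 0, -0.0009]},
  {"rot": [0, 0, 0], "grip": 0, "slide": [0, 0, 0]},
  {"rot": [0, 0, 0], "grip": 0, "slide": [0, 0, 0]},
  {"rot": [0, 0, 0], "grip": 0, "slide": [0, 0, 0]},
])

```text
time: 12.5
ee_pos: [0.5297, -0.2395, 0.0937]
eef_rot: [0.859, 0.443, -0.217, -0.139]
ft_force: [5.4, -0.3, 15.0]
width: 0.0159
grip_force: 40.0
```

Run:
```python
from h import *
st=sensors.read_state();d=st['ee_pos']-C
print(st['time'],'uvn',d@U*1e3,d@V*1e3,d@N*1e3,'f uvn',[st['ft_force']@q for q in(U,V,N)],st['torque'])
shot('wrist','w5.png')
im=cv2.imread('pics/w5.png');cv2.imwrite('pics/w5c.png',cv2.resize(im[130:330,200:440],None,fx=3.2,fy=3))
```

```text
12.5 uvn 0.2793880968127009 0.7576468750354005 26.601473178563975 f uvn [np.float64(2.844546381839114), np.float64(-0.23274270382420348), np.float64(15.664870216525733)] [ 0.37824989  0.24431242 -0.2018593 ]
```

View pics/w5c.png

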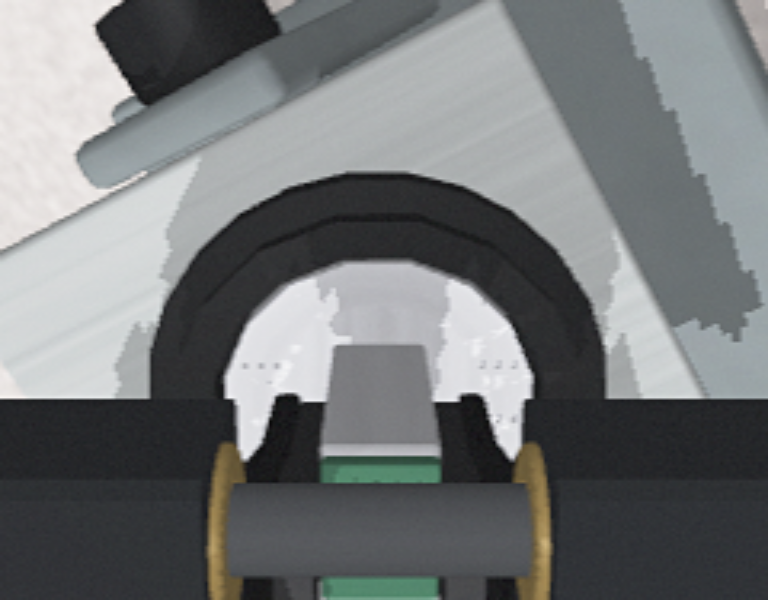

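Request:
arm_command([
  {"rot": [0, 0, 0], "grip": 0.35, "slide": [0, 0, 0]},
  {"rot": [0, 0, 0], "grip": 0.35, "slide": [0, 0, 0]},
  {"rot": [0, 0, 0], "grip": 0.35, "slide": [0, 0, 0]},
  {"rot": [0, 0, 0], "grip": 0.35, "slide": [0, 0, 0]},
  {"rot": [0, 0, 0], "grip": 0.35, "slide": [0, 0, 0]},
  {"rot": [0, 0, 0], "grip": 0.35, "slide": [0, 0, 0]},
  {"rot": [0, 0, 0], "grip": 0.35, "slide": [0, 0, 0]},
  {"rot": [0, 0, 0], "grip": 0.35, "slide": [0, 0, 0]},
])

```text
time: 13.55
ee_pos: [0.5285, -0.2392, 0.0916]
eef_rot: [0.859, 0.442, -0.218, -0.14]
ft_force: [-0.6, 0.5, -0.0]
width: 0.0306
grip_force: 0.0
```

Run:
```python
from h import *
import pickle
p=shot('wrist');st=sensors.read_state();pickle.dump((p,st),open('w6.pkl','wb'))
d=st['ee_pos']-C;print(st['time'],st['width'],'uvn',d@U*1e3,d@V*1e3,d@N*1e3,st['ft_force'])
M=R.from_quat(st['eef_rot']).as_matrix();x=M[:,0]
for nm,r,h in(('foot9',.027,.009),('foot17',.027,.017),('wall in',.029,.008),('wall out',.036,.008),('disc',.043,0),('col base seated',.012,.009),('col57 seated',.012,.057),('colbase onkey',.012,.017),('col57 onkey',.012,.065)):
    print(nm,proj(p,C+N*h+r*x).round(1))
g=cv2.cvtColor(p['pixels'],cv2.COLOR_RGB2GRAY)
print('col317 rows180-300',g[180:300,314:320].mean(1).astype(int).tolist())
r=int(proj(p,C+N*.05+.012*x)[1]);print(r,g[r-5,290:346].tolist())
```

```text
13.6 0.030714583099461863 uvn 0.3123055582142517 0.5289062326447476 24.180982289056388 [-0.22699793  0.38728553  0.66864351]
foot9 [317.4 220.2]
foot17 [317.3 223.7]
wall in [317.4 216.2]
wall out [317.4 203.6]
disc [317.4 188.6]
col base seated [317.4 246.5]
col57 seated [317.  281.2]
colbase onkey [317.3 251.1]
col57 onkey [316.9 289.3]
col317 rows180-300 [175, 173, 172, 171, 172, 173, 175, 183, 61, 23, 32, 44, 48, 47, 45, 45, 47, 45, 45, 45, 46, 46, 34, 26, 28, 44, 44, 44, 44, 43, 43, 43, 43, 42, 44, 43, 40, 59, 125, 192, 192, 189, 186, 187, 185, 184, 185, 184, 181, 181, 182, 182, 182, 184, 185, 185, 185, 184, 185, 183, 184, 184, 183, 184, 184, 187, 136, 123, 124, 124, 124, 125, 124, 125, 124, 124, 125, 123, 125, 124, 125, 124, 125, 125, 124, 125, 124, 125, 124, 124, 124, 124, 125, 124, 124, 124, 124, 124, 124, 124, 120, 151, 174, 184, 192, 91, 64, 65, 96, 124, 125, 54, 61, 67, 70, 71, 74, 77, 79, 78]
274 [231, 224, 222, 222, 223, 223, 225, 223, 222, 219, 222, 201, 139, 125, 124, 125, 125, 126, 125, 122, 125, 125, 125, 123, 123, 124, 125, 123, 125, 127, 124, 127, 125, 124, 124, 124, 124, 122, 124, 124, 124, 126, 123, 124, 123, 119, 155, 211, 220, 220, 222, 223, 223, 223, 223, 223]
```

Request:
arm_command([
  {"rot": [0, 0, 0], "grip": 0, "slide": [0, 0, 0]},
  {"rot": [0, 0, 0], "grip": 0, "slide": [0, 0, 0]},
  {"rot": [0, 0, 0], "grip": 0, "slide": [0, 0, 0]},
  {"rot": [0, 0, 0], "grip": 0, "slide": [0, 0, 0]},
  {"rot": [0, 0, 0], "grip": 0, "slide": [0, 0, 0]},
  {"rot": [0, 0, 0], "grip": 0, "slide": [0, 0, 0]},
  {"rot": [-1.0, 0.1, -1.73], "grip": 0, "slide": [0, 0, 0]},
  {"rot": [-1.0, 0.1, -1.73], "grip": 0, "slide": [0, 0, 0]},
], newtons=30)

```text
time: 14.6
ee_pos: [0.5283, -0.2393, 0.0917]
eef_rot: [0.874, 0.411, -0.223, -0.132]
ft_force: [1.0, -1.8, 0.8]
width: 0.016
grip_force: 30.0
```

Request:
arm_command([
  {"rot": [-1.99, 0.19, -3.46], "grip": 0, "slide": [0, 0, 0]},
  {"rot": [-1.99, 0.19, -3.46], "grip": 0, "slide": [0, 0, 0]},
  {"rot": [-1.99, 0.19, -3.46], "grip": 0, "slide": [0, 0, 0]},
  {"rot": [-1.99, 0.19, -3.46], "grip": 0, "slide": [0, 0, 0]},
  {"rot": [-1.99, 0.19, -3.46], "grip": 0, "slide": [0, 0, 0]},
  {"rot": [-1.99, 0.19, -3.46], "grip": 0, "slide": [0, 0, 0]},
  {"rot": [-1.99, 0.19, -3.46], "grip": 0, "slide": [0, 0, 0]},
  {"rot": [0, 0, 0], "grip": 0, "slide": [0, 0, 0]},
])

```text
time: 15.6
ee_pos: [0.5283, -0.239, 0.0918]
eef_rot: [0.947, 0.188, -0.248, -0.075]
ft_force: [-1.6, -0.5, 3.7]
width: 0.016
grip_force: 30.0
```

Request:
arm_command([
  {"rot": [-1.99, 0.19, -3.46], "grip": 0, "slide": [0, 0, 0]},
  {"rot": [-1.99, 0.19, -3.46], "grip": 0, "slide": [0, 0, 0]},
  {"rot": [-1.99, 0.19, -3.46], "grip": 0, "slide": [0, 0, 0]},
  {"rot": [-1.99, 0.19, -3.46], "grip": 0, "slide": [0, 0, 0]},
  {"rot": [-1.99, 0.19, -3.46], "grip": 0, "slide": [0, 0, 0]},
  {"rot": [-1.99, 0.19, -3.46], "grip": 0, "slide": [0, 0, 0]},
  {"rot": [-1.99, 0.19, -3.46], "grip": 0, "slide": [0, 0, 0]},
  {"rot": [-1.99, 0.19, -3.46], "grip": 0, "slide": [0, 0, 0]},
])

```text
time: 16.6
ee_pos: [0.5279, -0.2381, 0.0921]
eef_rot: [0.962, -0.08, -0.26, -0.005]
ft_force: [-2.4, 4.8, 7.4]
width: 0.0157
grip_force: 30.0
```

Request:
arm_command([
  {"rot": [0, 0, 0], "grip": 0, "slide": [0, 0, 0]},
  {"rot": [0, 0, 0], "grip": 0, "slide": [0, 0, 0]},
  {"rot": [0, 0, 0], "grip": 0.4, "slide": [0, 0, 0]},
  {"rot": [0, 0, 0], "grip": 0.4, "slide": [0, 0, 0]},
  {"rot": [0, 0, 0], "grip": 0.4, "slide": [0, 0, 0]},
  {"rot": [0, 0, 0], "grip": 0.4, "slide": [0, 0, 0]},
  {"rot": [0, 0, 0], "grip": 0.4, "slide": [0, 0, 0]},
  {"rot": [0, 0, 0], "grip": 0.4, "slide": [0.005, -0.0005, 0.0087]},
])

```text
time: 17.6
ee_pos: [0.5333, -0.2395, 0.1002]
eef_rot: [0.962, -0.08, -0.259, -0.004]
ft_force: [-0.2, -0.6, -0.2]
width: 0.035
grip_force: 0.0
```

Request:
arm_command([
  {"rot": [0, 0, 0], "grip": 0.4, "slide": [0.01, -0.001, 0.0173]},
  {"rot": [0, 0, 0], "grip": 0.4, "slide": [0.015, -0.0015, 0.026]},
  {"rot": [0, 0, 0], "grip": 0.4, "slide": [0.015, -0.0015, 0.026]},
  {"rot": [0, 0, 0], "grip": 0.4, "slide": [0.015, -0.0015, 0.026]},
  {"rot": [0, 0, 0], "grip": 0.4, "slide": [-0.03, 0.02, 0.04]},
  {"rot": [0, 0, 0], "grip": 0.4, "slide": [-0.03, 0.0, 0.01]},
  {"rot": [0, 0, 0], "grip": 0.4, "slide": [-0.03, 0, 0]},
  {"rot": [0, 0, 0], "grip": 0.4, "slide": [0, 0, 0]},
])

```text
time: 18.6
ee_pos: [0.4973, -0.2255, 0.2469]
eef_rot: [0.963, -0.08, -0.258, -0.004]
ft_force: [0.4, -0.2, 0.6]
width: 0.0347
grip_force: 0.0
```

Run:
```python
from h import *
import pickle
P={k:shot(k) for k in('top','scene','wrist')};st=sensors.read_state();pickle.dump((P,st),open('f.pkl','wb'))
M=R.from_quat(st['eef_rot']).as_matrix();t=-M[:,0];print(st['time'],st['ee_pos'],'tool angle',np.degrees(np.arctan2(t@V,t@U)),st['joint_positions'])
for k,p in P.items():
    print(k,'nest at',proj(p,C),'tcp',proj(p,st['ee_pos']),'exp key-mark',proj(p,C+.008*N+.034*U),'pointer',proj(p,C+.054*U))
    g=cv2.cvtColor(p['pixels'],cv2.COLOR_RGB2GRAY)
    # angular profile on wall ring / disc ring / stud radius
    for r,h in((.0325,.008),(.034,.008),(.040,0)):
        a=np.arange(-40,80,2);v=[int(cv2.getRectSubPix(g,(1,1),tuple(map(float,proj(p,C+h*N+r*(np.cos(q)*U+np.sin(q)*V)))))[0,0]) for q in np.radians(a)]
        print(r,v)
```

```text
18.75 [ 0.49935097 -0.22483445  0.24580072] tool angle -3.8801014208685194 [-0.282342    0.72346784  0.974478    1.24926445 -0.31188125  1.90375931
 -1.07502503]
top nest at [490.84275862 292.10011133] tcp [531.68713569 305.42797818] exp key-mark [495.43397486 308.68955199] pointer [495.4505465  322.94161954]
0.0325 [24, 25, 25, 24, 24, 25, 25, 26, 26, 26, 31, 42, 53, 62, 67, 69, 70, 71, 72, 72, 72, 73, 72, 73, 73, 74, 75, 75, 75, 75, 75, 75, 77, 77, 77, 77, 77, 78, 78, 77, 77, 78, 78, 78, 78, 78, 78, 78, 78, 78, 79, 79, 79, 79, 78, 78, 78, 78, 78, 78]
0.034 [23, 23, 23, 22, 23, 23, 24, 25, 24, 26, 33, 44, 56, 64, 67, 69, 70, 71, 72, 72, 72, 72, 73, 73, 74, 74, 74, 75, 75, 76, 76, 77, 77, 77, 77, 77, 78, 78, 79, 79, 79, 79, 79, 79, 79, 79, 79, 79, 79, 78, 78, 79, 79, 78, 78, 78, 78, 78, 78, 78]
0.04 [25, 25, 25, 25, 25, 26, 26, 26, 28, 34, 47, 60, 66, 69, 70, 71, 72, 72, 72, 73, 73, 74, 74, 75, 76, 76, 76, 77, 77, 77, 78, 79, 79, 79, 79, 80, 80, 80, 80, 80, 80, 80, 80, 81, 81, 80, 80, 81, 81, 81, 81, 81, 80, 80, 80, 81, 81, 80, 80, 80]
scene nest at [180.65043384 268.68683248] tcp [1
[... 1051 characters left out ...]
58, 55, 57, 60, 57, 58, 61, 59, 57, 54, 52, 207, 241, 193, 44, 55, 54, 58, 58, 58, 57, 57, 56, 56, 55, 55, 56, 56, 61, 57, 54, 56, 54, 55, 56, 53, 53, 53, 54, 55, 59, 56, 53, 54, 55, 55, 55, 54, 53, 53]
0.034 [61, 58, 60, 61, 61, 59, 59, 58, 59, 59, 58, 57, 58, 58, 58, 58, 58, 57, 59, 56, 70, 207, 243, 164, 51, 55, 58, 61, 61, 57, 57, 56, 56, 55, 56, 56, 55, 54, 54, 56, 55, 57, 55, 53, 54, 57, 53, 52, 55, 55, 59, 56, 52, 55, 44, 54, 54, 54, 54, 55]
0.04 [58, 60, 58, 60, 58, 59, 60, 58, 59, 58, 58, 58, 58, 58, 58, 57, 58, 59, 58, 58, 81, 215, 233, 86, 54, 55, 57, 56, 56, 55, 55, 57, 55, 56, 55, 56, 54, 53, 54, 53, 51, 53, 54, 54, 52, 53, 53, 51, 53, 51, 51, 52, 52, 54, 51, 54, 50, 51, 52, 52]
```

Run:
```python
from h import *
import pickle
P,st=pickle.load(open('f.pkl','rb'));p=P['wrist'];g=cv2.cvtColor(p['pixels'],cv2.COLOR_RGB2GRAY)
a=np.arange(-16,17,1)
for h in(-.006,.006):
  for r in(.047,.05,.052,.054,.056,.058):
    print(h,r,[int(cv2.getRectSubPix(g,(1,1),tuple(map(float,proj(p,C+h*N+r*(np.cos(q)*U+np.sin(q)*V)))))[0,0]) for q in np.radians(a)])
# refit disc centre for this view
Q=[C+.065*(i*U+j*V) for i,j in((-1,1),(-1,-1),(1,-1),(1,1))]
H=cv2.getPerspectiveTransform(np.float32([proj(p,q) for q in Q]),np.float32([[0,0],[520,0],[520,520],[0,520]]))
G=cv2.cvtColor(cv2.warpPerspective(p['pixels'],H,(520,520)),cv2.COLOR_RGB2GRAY)
m=(G<80).astype(np.uint8);m=cv2.morphologyEx(m,cv2.MORPH_OPEN,np.ones((9,9)));cn=max(cv2.findContours(m,0,2)[0],key=cv2.contourArea)
e=cv2.fitEllipse(cv2.convexHull(cn));print('disc v,u mm',(e[0][0]-260)/-4,(e[0][1]-260)/4,np.array(e[1])/8)
```

```text
-0.006 0.047 [186, 186, 187, 186, 187, 185, 183, 184, 185, 187, 187, 180, 165, 157, 182, 211, 220, 222, 223, 222, 220, 219, 219, 223, 222, 219, 217, 216, 216, 217, 219, 219, 220]
-0.006 0.05 [185, 186, 186, 186, 186, 185, 184, 184, 181, 166, 164, 199, 226, 221, 219, 219, 218, 218, 218, 216, 204, 209, 220, 223, 221, 218, 216, 215, 216, 219, 220, 220, 218]
-0.006 0.052 [184, 183, 185, 186, 186, 185, 185, 175, 160, 183, 219, 225, 225, 224, 223, 221, 218, 218, 218, 218, 215, 212, 218, 223, 219, 217, 216, 216, 219, 219, 219, 219, 218]
-0.006 0.054 [224, 223, 219, 207, 184, 182, 171, 180, 217, 222, 220, 220, 221, 223, 224, 224, 223, 220, 219, 218, 217, 217, 215, 216, 218, 216, 216, 217, 218, 219, 219, 219, 217]
-0.006 0.056 [220, 220, 220, 221, 223, 218, 202, 209, 218, 221, 219, 220, 219, 220, 221, 222, 223, 224, 222, 219, 218, 219, 220, 220, 218, 215, 215, 218, 218, 220, 220, 218, 219]
-0.006 0.058 [220, 220, 221, 222, 222, 221, 221, 220, 219, 221, 218, 213, 219, 219, 219, 219, 220, 223, 222, 222, 220, 221, 221, 219, 216, 215, 218, 219, 219, 219, 217, 218, 218]
0.006 0.047 [186, 186, 187,
[... 416 characters left out ...]
221, 220, 218, 218, 218, 216, 212, 217, 221, 218, 216, 215, 218, 219, 219, 219, 217, 218]
0.006 0.054 [221, 221, 222, 220, 211, 185, 179, 196, 221, 221, 220, 219, 220, 222, 223, 224, 223, 221, 218, 219, 219, 217, 216, 218, 217, 215, 216, 218, 219, 219, 218, 217, 217]
0.006 0.056 [220, 220, 220, 221, 222, 222, 222, 222, 220, 221, 221, 220, 219, 219, 220, 221, 222, 224, 223, 221, 219, 221, 221, 219, 217, 216, 217, 218, 219, 218, 219, 218, 219]
0.006 0.058 [221, 220, 221, 220, 222, 221, 221, 220, 220, 221, 224, 215, 214, 219, 218, 218, 220, 221, 221, 220, 221, 222, 220, 218, 215, 216, 218, 219, 218, 218, 218, 218, 215]
disc v,u mm 0.1665191650390625 -0.3105926513671875 [42.34558105 42.58763885]
```

Request:
arm_command([
  {"rot": [0, 0, 0], "grip": 0.4, "slide": [0.026, -0.0142, 0.0]},
  {"rot": [0, 0, 0], "grip": 0.4, "slide": [0.05, -0.0005, 0.0]},
  {"rot": [0, 0, 0], "grip": 0.4, "slide": [0, 0, -0.03]},
  {"rot": [0, 0, 0], "grip": 0.4, "slide": [0, 0, -0.036]},
  {"rot": [0, 0, 0], "grip": 0.4, "slide": [0, 0, 0]},
  {"rot": [0, 0, 0], "grip": 0.4, "slide": [0, 0, 0]},
  {"rot": [0, 0, 0], "grip": 0.4, "slide": [0, 0, 0]},
  {"rot": [0, 0, 0], "grip": 0.4, "slide": [0, 0, 0]},
])

```text
time: 19.75
ee_pos: [0.5748, -0.24, 0.1806]
eef_rot: [0.963, -0.079, -0.258, -0.003]
ft_force: [-0.3, 0.3, -0.5]
width: 0.0347
grip_force: 0.0
```

Run:
```python
from h import *
st=sensors.read_state();d=st['ee_pos']-C;print('uvn',d@U,d@V,d@N,'slide to h=.024:',C+N*.024-st['ee_pos'])
```

```text
uvn 0.004858910526617272 -0.003074492027702178 0.12436039327114043 slide to h=.024: [-0.04605529  0.00134591 -0.08934411]
```

Request:
arm_command([
  {"rot": [0, 0, 0], "grip": 0.4, "slide": [0.0039, -0.0035, -0.0024]},
  {"rot": [0, 0, 0], "grip": 0.4, "slide": [-0.015, 0.0014, -0.026]},
  {"rot": [0, 0, 0], "grip": 0.4, "slide": [-0.015, 0.0014, -0.026]},
  {"rot": [0, 0, 0], "grip": 0.4, "slide": [-0.015, 0.0015, -0.026]},
  {"rot": [0, 0, 0], "grip": 0.4, "slide": [-0.005, 0.0005, -0.0089]},
  {"rot": [0, 0, 0], "grip": 0.4, "slide": [0, 0, 0]},
  {"rot": [0, 0, 0], "grip": 0, "slide": [0, 0, 0]},
  {"rot": [0, 0, 0], "grip": 0, "slide": [0, 0, 0]},
], newtons=25)

```text
time: 20.75
ee_pos: [0.5291, -0.2388, 0.091]
eef_rot: [0.963, -0.079, -0.258, -0.003]
ft_force: [0.1, -0.3, 0.3]
width: 0.0223
grip_force: 0.0
```

Request:
arm_command([
  {"rot": [0, 0, 0], "grip": 0, "slide": [0, 0, 0]},
  {"rot": [0, 0, 0], "grip": 0, "slide": [0, 0, 0]},
  {"rot": [0, 0, 0], "grip": 0, "slide": [0, 0, 0]},
  {"rot": [0, 0, 0], "grip": 0, "slide": [0, 0, 0]},
  {"rot": [-1.25, 0.12, -2.16], "grip": 0, "slide": [0, 0, 0]},
  {"rot": [-1.25, 0.12, -2.16], "grip": 0, "slide": [0, 0, 0]},
  {"rot": [0, 0, 0], "grip": 0, "slide": [0, 0, 0]},
  {"rot": [0, 0, 0], "grip": 0, "slide": [0, 0, 0]},
])

```text
time: 21.75
ee_pos: [0.5289, -0.2385, 0.0909]
eef_rot: [0.958, -0.121, -0.258, 0.008]
ft_force: [1.9, 0.7, 5.8]
width: 0.0159
grip_force: 24.9
```

Request:
arm_command([
  {"rot": [0, 0, 0], "grip": 0, "slide": [0, 0, 0]},
  {"rot": [0, 0, 0], "grip": 0, "slide": [0, 0, 0]},
  {"rot": [0, 0, 0], "grip": 0.4, "slide": [0, 0, 0]},
  {"rot": [0, 0, 0], "grip": 0.4, "slide": [0, 0, 0]},
  {"rot": [0, 0, 0], "grip": 0.4, "slide": [0, 0, 0]},
  {"rot": [0, 0, 0], "grip": 0.4, "slide": [0, 0, 0]},
  {"rot": [0, 0, 0], "grip": 0.4, "slide": [0, 0, 0]},
  {"rot": [0, 0, 0], "grip": 0.4, "slide": [0.005, -0.0005, 0.0087]},
])

```text
time: 22.75
ee_pos: [0.5332, -0.2388, 0.0989]
eef_rot: [0.958, -0.121, -0.259, 0.008]
ft_force: [0.2, -0.2, 0.9]
width: 0.0346
grip_force: 0.0
```

Request:
arm_command([
  {"rot": [0, 0, 0], "grip": 0.4, "slide": [0.01, -0.001, 0.0173]},
  {"rot": [0, 0, 0], "grip": 0.4, "slide": [0.015, -0.0015, 0.026]},
  {"rot": [0, 0, 0], "grip": 0.4, "slide": [0.015, -0.0015, 0.026]},
  {"rot": [0, 0, 0], "grip": 0.4, "slide": [0.015, -0.0015, 0.026]},
  {"rot": [0, 0, 0], "grip": 0.4, "slide": [-0.03, 0.02, 0.04]},
  {"rot": [0, 0, 0], "grip": 0.4, "slide": [-0.03, 0.0, 0.01]},
  {"rot": [0, 0, 0], "grip": 0.4, "slide": [-0.03, 0, 0]},
  {"rot": [0, 0, 0], "grip": 0.4, "slide": [0, 0, 0]},
])

```text
time: 23.75
ee_pos: [0.4972, -0.2249, 0.2457]
eef_rot: [0.958, -0.122, -0.258, 0.007]
ft_force: [0.4, -0.6, 0.5]
width: 0.0353
grip_force: 0.0
```

Run:
```python
from h import *
import pickle
P={k:shot(k) for k in('scene','wrist')};st=sensors.read_state();pickle.dump((P,st),open('f2.pkl','wb'))
M=R.from_quat(st['eef_rot']).as_matrix();t=-M[:,0];print(st['time'],st['ee_pos'],'tool angle',np.degrees(np.arctan2(t@V,t@U)))
a=np.arange(-16,17,1)
for k,p in P.items():
    g=cv2.cvtColor(p['pixels'],cv2.COLOR_RGB2GRAY)
    for r,h in((.034,.008),(.040,0)):
        print(k,r,[int(cv2.getRectSubPix(g,(1,1),tuple(map(float,proj(p,C+h*N+r*(np.cos(q)*U+np.sin(q)*V)))))[0,0]) for q in np.radians(a)])
# holder pose: foot top circle at h=9 and column-top chip in wrist view
p=P['wrist']
def rect(h,w=.05):
    Q=[C+h*N+w*(i*U+j*V) for i,j in((-1,1),(-1,-1),(1,-1),(1,1))]
    H=cv2.getPerspectiveTransform(np.float32([proj(p,q) for q in Q]),np.float32([[0,0],[400,0],[400,400],[0,400]]))
    return cv2.warpPerspective(p['pixels'],H,(400,400))
G=cv2.cvtColor(rect(.009),cv2.COLOR_RGB2GRAY);m=(G>85).astype(np.uint8);yy,xx=np.mgrid[:400,:400]
m[np.hypot(xx-200,yy-200)>124]=0
cn=max(cv2.findContours(m,0,2)[0],key=cv2.contourArea);e=cv2.minEnclosingCircle(cn);print('foot circle v,u,r',(e[0][0]-200)/-4,(e[0][1]-200)/4,e[1]/4)
B=cv2.cvtColor(rect(.060),cv2.COLOR_RGB2HSV);m=cv2.inRange(B,(20,70,40),(95,255,255));cn=max(cv2.findContours(m,0,2)[0],key=cv2.contourArea);e=cv2.minAreaRect(cn)
print('chip v,u,size,ang',(e[0][0]-200)/-4,(e[0][1]-200)/4,np.array(e[1])/4,e[2])
```

```text
23.85 [ 0.49898814 -0.22425989  0.24480664] tool angle -8.895075695303374
scene 0.034 [23, 25, 26, 30, 37, 45, 54, 69, 84, 100, 110, 120, 130, 129, 121, 113, 103, 88, 74, 59, 50, 42, 34, 29, 27, 25, 22, 22, 22, 22, 23, 22, 22]
scene 0.04 [46, 46, 47, 47, 48, 50, 53, 60, 73, 86, 98, 110, 123, 123, 120, 116, 107, 96, 85, 80, 74, 67, 65, 62, 60, 59, 58, 59, 60, 60, 59, 58, 57]
wrist 0.034 [58, 58, 59, 60, 63, 59, 57, 58, 56, 53, 64, 105, 172, 222, 244, 234, 193, 125, 72, 53, 58, 60, 58, 56, 56, 57, 59, 57, 57, 58, 58, 58, 58]
wrist 0.04 [58, 59, 60, 59, 58, 59, 58, 58, 58, 56, 51, 102, 174, 233, 243, 228, 136, 47, 58, 57, 57, 57, 57, 56, 58, 57, 57, 59, 58, 57, 56, 54, 57]
foot circle v,u,r 0.9610595703125 0.7848854064941406 30.333208084106445
chip v,u,size,ang 2.225505828857422 -1.5921630859375 [21.07962227 14.83964539] 81.17961883544922
```

```bash
python3 -c "
from bench import order;print(order.close_job())"
```

```text
the job is handed in; nothing more can be done
None
```

The holder is seated in the turntable and the job is handed in at about 24 s. The camera check put the key within about 3° of the pointer; the gripper was clear, and the jar, dish and lens cap were not touched. No verdict came back.

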